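# Sweep a leakage probe along the lid seam of a shielded test box

### The arm

A 6-joint arm with a two-finger parallel gripper is mounted at the origin on a cart in front of the work surface, level with it; the furniture and walls round the work are solid. World frame = base frame: x ahead of the robot, y to its left, z up, the work surface at z = 0. Lengths are in mm, angles in degrees, forces in N, time in s.
With the tool pointing down it reaches from about 350 to 850 mm from the base axis. Payload 8.1 kg.
Tool frame: the origin (TCP) lies on the centre line of the jaws, within the pads' length; the fingertips stand 14 mm ahead of it and the grasp point (between the pads) lies 5 mm behind it; z points along the fingers, y is the line along which they close (so a half turn about z gives the same grasp; the last joint's range is limited). The gripper opens to 85 mm and grips with 20 to 120 N. Pads are 22 mm wide; open, the fingers measure 114 mm over their backs; the gripper's body (76 mm by 85 mm) begins 54 mm behind the grasp point. The pads swing forward as they close: fully open they stand 13 mm farther back than shut.
Start: joints at [-69.523, 7.471, 85.268, -0, 87.261, -4.893], TCP at [257.102, -542.129, 245.292] pointing down, gripper open.
Joint ranges: [-169.43, 169.43], [-51.17, 129.36], [1.28, 143.12], [-76.62, 256.62], [0, 156.53], [-152.29, 152.29]. Speed limits (degrees/s): [136.94, 136.94, 159.86, 180, 180, 180].

### API

Orientations are given as [roll, pitch, yaw] about the fixed x, y, z axes, in that order (R = Rz(yaw) Ry(pitch) Rx(roll)).
In Python, from bench import sense, snapshot, camera_info, hand_in gives the robot as it stands. The module is installed in compiled form; this text tells all that it offers.
- The arm moves only by the tool apply_moves, never from a script. Its argument "deltas" is a list of rows, each a list of 7 numbers: the shift along the tool's x, y, z scaled (see below), then the turn, a rotation vector about the tool's x, y, z scaled (see below), then the opening, from 0 (shut) to 1 (fully open). In form: [[dx, dy, dz, ax, ay, az, claw], ...]. A call has 1 to 8 rows; each row shifts and turns the commanded pose from where the row before left it, along the tool's axes as they then stand; what a row does not reach is not made up. The controller multiplies each number of a shift by 0.03 m and each number of a turn by 0.08 rad. A row lasts 1/8 s, in which the tool goes at most 62.5 mm and 10.7 degrees, less where a joint would pass 70% of its speed; a pose out of reach is approached as far as the arm can. A call with a number of a shift or a turn outside -1 to 1 is refused whole. A call with a gripper value outside its range is refused whole. The fingers move at their own pace and stop on an object; "grip_force" is the grip in N (left out, the last holds). Time passes only in rows, so rows that do not move let the fingers close. It gives the time, the measured TCP pose, the force, the opening and the grip force at its end, in the units of the state.
- sense(): the state, without advancing time (a new reading comes with each control period).
- snapshot(name): name is "side" or "top" or "wrist"; returns the picture (384x512x3 uint8, red, green, blue); there is no depth.
- camera_info(name): a dict with "vertical_fov" (degrees; the focal length in pixels is half the picture's height over the tangent of half this angle, whatever the lens; pixels are square), "cx", "cy" (the principal point, pixels), "origin" and "rotation" of the camera in the world; the wrist camera has in their place "tool_from_camera" (4x4, takes a point from camera to tool coordinates, whose origin is the TCP and whose axes are the flange's). Camera axes: x right, y up, looking along -z (the intrinsics and any distortion apply to the point x, -y, -z); pixel columns grow to the right and rows downward; lengths in mm; the calibration is good to about 2 mm. A picture is of the moment at which its call begins: read the wrist's pose just before it. camera_info takes no time and is no camera call.
- hand_in(): hands the job in; it is judged then, once.
The state is a dict: "time": time; "joint_pos": joint angles; "qd": joint speeds; "joint_efforts": joint torques, N m; "tool_pos": TCP position; "tcp_rot": TCP orientation; "ft_force": force on the tool from outside, world axes, zero at the start; "wrist_torque": the same for the moment, N m; "finger_gap": finger opening in mm; "grip_force": force on a finger pad.
Only numpy, scipy, OpenCV 4.12 (cv2) and the standard library are available. Lean on these libraries where they do the work, as an engineer would, in place of code of your own. Each camera call takes 0.05 s, during which the arm holds its last target. There are 200 camera calls.

### The job

Check the shielded box for leakage: take the blue hand probe from its stand, set its yellow blade tip on the end of the black seam in the sloping lid nearest the green marker, and draw it slowly (about 2 to 3 cm/s) along the bent seam to the end nearest the red marker, pressing lightly so that the springy tip stays in touch all the way, with the blade lying in line with the seam; the hood means the probe has to lean. Then stand the probe back in its stand, its collar resting on the stand's top, let it go, and leave the other things on the bench where they are.

Things in the scene. Friction and masses are not known exactly. Their poses are not given: they have to be found in the camera images.
- probe: Loose blue hand probe, 168 mm long, upright in its stand. Origin: middle of the underside of its steel collar (dia 28 x 6 mm); z up the handle. Handle z = 6 to 96 mm, 22 mm along x, 26 mm along y (grip near z = 65 mm); brass stub dia 12 above to 106 mm. Below: shaft dia 14 mm to z = -40 mm, then the sprung yellow blade tip. 135 g. A half turn about z makes no difference.
- probe_tip (a point): End of the yellow blade, on the probe's axis, 62 mm below the collar's underside. The blade is 14 mm along the probe's x, 6 mm along its y, round-edged, on a sprung plunger that gives 5 mm upward: 1 N at first touch to 3.5 N fully in. This point moves with the plunger.
- stand: Fixed stand: steel foot 80 x 80 x 10 mm, grey block 50 x 50 mm on it, top at z = 80 mm, with a 24 mm bore from the top (3 mm chamfer). Origin: middle of the foot's underside, z up. The probe's shaft hangs in the bore, its collar on the top at z = 80 mm; any turn about its axis will do.
- test_box: Fixed shielded enclosure. Origin on the bench; x front to back, y left, z up. Base plate 225 x 340 x 8 mm; sloping front 240 mm wide, 35 degrees, from x -75, z 22 mm to x 60, z 117 mm; housing behind. Blue hood over the slope: 252 mm wide, underside z = 165, top 173 mm, front edge at x = -14 mm, open at front and sides.
- slope: Frame on the sloping front (75 mm above the box's origin): x up the slope, y left, z straight out of it. The lid (112 x 206 mm) floats on its gasket, its face 2 to 16 mm out along z at the middle, up to 3 mm more or less at the seam's ends, unknown: feel for it. Black seam, 3.5 mm wide: straight from (x 8, y 75) mm to (-8, 0), then straight to (8, -75); yellow ring at each end.
- green_marker: Green puck, dia 28 mm, 28 mm high, on the base plate beside one end of the sloping front: the seam's end on this side is where the sweep starts. Origin in the middle of its underside.
- red_marker: Red puck of the same shape beside the other end: the sweep finishes at the seam's end on this side.
- meter: Multimeter, 182 x 88 x 52 mm, bystander, loose.
- yellow_tape: Roll of yellow tape, dia 76 x 18 mm, bystander, loose.
- green_driver: Green screwdriver, 187 x 21 x 22 mm, bystander, loose.
- spanner: Orange torque spanner, 151 x 28 x 15 mm, bystander, loose.
- shears: Red-handled cutters, 133 x 53 x 10 mm, bystander, loose.

How it is judged (in metres and radians):
On the way, in this order (a step that is already met when the one before it is completed fails the run):
1. probe tip pressed lightly on the seam's end nearest the green marker, blade in line with the seam (contact force between probe and test_box above 0.3 N and angle between the x axis of probe and the y axis of slope, either way round below 0.5 rad and ((y of green_marker in the frame of test_box above 0 m and y of probe_tip in the frame of slope between 0.068 and 0.085 m and x of probe_tip in the frame of slope between 0.002 and 0.014 m) or (y of green_marker in the frame of test_box below 0 m and y of probe_tip in the frame of slope between -0.085 and -0.068 m and x of probe_tip in the frame of slope between 0.002 and 0.014 m))), for 0.2 s.
2. tip drawn on along the seam, still pressed on it and the blade in line, 11 % of the way to the red marker's end (contact force between probe and test_box above 0.3 N and angle between the x axis of probe and the y axis of slope, either way round below 0.5 rad and ((y of green_marker in the frame of test_box above 0 m and y of probe_tip in the frame of slope between 0.0533333 and 0.0633333 m and x of probe_tip in the frame of slope between -0.00155556 and 0.0104444 m) or (y of green_marker in the frame of test_box below 0 m and y of probe_tip in the frame of slope between -0.0633333 and -0.0533333 m and x of probe_tip in the frame of slope between -0.00155556 and 0.0104444 m))), for 0.08 s.
3. tip drawn on along the seam, still pressed on it and the blade in line, 22 % of the way to the red marker's end (contact force between probe and test_box above 0.3 N and angle between the x axis of probe and the y axis of slope, either way round below 0.5 rad and ((y of green_marker in the frame of test_box above 0 m and y of probe_tip in the frame of slope between 0.0366667 and 0.0466667 m and x of probe_tip in the frame of slope between -0.00511111 and 0.00688889 m) or (y of green_marker in the frame of test_box below 0 m and y of probe_tip in the frame of slope between -0.0466667 and -0.0366667 m and x of probe_tip in the frame of slope between -0.00511111 and 0.00688889 m))), for 0.08 s.
4. tip drawn on along the seam, still pressed on it and the blade in line, 33 % of the way to the red marker's end (contact force between probe and test_box above 0.3 N and angle between the x axis of probe and the y axis of slope, either way round below 0.5 rad and ((y of green_marker in the frame of test_box above 0 m and y of probe_tip in the frame of slope between 0.02 and 0.03 m and x of probe_tip in the frame of slope between -0.00866667 and 0.00333333 m) or (y of green_marker in the frame of test_box below 0 m and y of probe_tip in the frame of slope between -0.03 and -0.02 m and x of probe_tip in the frame of slope between -0.00866667 and 0.00333333 m))), for 0.08 s.
5. tip drawn on along the seam, still pressed on it and the blade in line, 44 % of the way to the red marker's end (contact force between probe and test_box above 0.3 N and angle between the x axis of probe and the y axis of slope, either way round below 0.5 rad and ((y of green_marker in the frame of test_box above 0 m and y of probe_tip in the frame of slope between 0.00333333 and 0.0133333 m and x of probe_tip in the frame of slope between -0.0122222 and -0.000222222 m) or (y of green_marker in the frame of test_box below 0 m and y of probe_tip in the frame of slope between -0.0133333 and -0.00333333 m and x of probe_tip in the frame of slope between -0.0122222 and -0.000222222 m))), for 0.08 s.
6. tip drawn on along the seam, still pressed on it and the blade in line, 56 % of the way to the red marker's end (contact force between probe and test_box above 0.3 N and angle between the x axis of probe and the y axis of slope, either way round below 0.5 rad and ((y of green_marker in the frame of test_box above 0 m and y of probe_tip in the frame of slope between -0.0133333 and -0.00333333 m and x of probe_tip in the frame of slope between -0.0122222 and -0.000222222 m) or (y of green_marker in the frame of test_box below 0 m and y of probe_tip in the frame of slope between 0.00333333 and 0.0133333 m and x of probe_tip in the frame of slope between -0.0122222 and -0.000222222 m))), for 0.08 s.
7. tip drawn on along the seam, still pressed on it and the blade in line, 67 % of the way to the red marker's end (contact force between probe and test_box above 0.3 N and angle between the x axis of probe and the y axis of slope, either way round below 0.5 rad and ((y of green_marker in the frame of test_box above 0 m and y of probe_tip in the frame of slope between -0.03 and -0.02 m and x of probe_tip in the frame of slope between -0.00866667 and 0.00333333 m) or (y of green_marker in the frame of test_box below 0 m and y of probe_tip in the frame of slope between 0.02 and 0.03 m and x of probe_tip in the frame of slope between -0.00866667 and 0.00333333 m))), for 0.08 s.
8. tip drawn on along the seam, still pressed on it and the blade in line, 78 % of the way to the red marker's end (contact force between probe and test_box above 0.3 N and angle between the x axis of probe and the y axis of slope, either way round below 0.5 rad and ((y of green_marker in the frame of test_box above 0 m and y of probe_tip in the frame of slope between -0.0466667 and -0.0366667 m and x of probe_tip in the frame of slope between -0.00511111 and 0.00688889 m) or (y of green_marker in the frame of test_box below 0 m and y of probe_tip in the frame of slope between 0.0366667 and 0.0466667 m and x of probe_tip in the frame of slope between -0.00511111 and 0.00688889 m))), for 0.08 s.
9. tip drawn on along the seam, still pressed on it and the blade in line, 89 % of the way to the red marker's end (contact force between probe and test_box above 0.3 N and angle between the x axis of probe and the y axis of slope, either way round below 0.5 rad and ((y of green_marker in the frame of test_box above 0 m and y of probe_tip in the frame of slope between -0.0633333 and -0.0533333 m and x of probe_tip in the frame of slope between -0.00155556 and 0.0104444 m) or (y of green_marker in the frame of test_box below 0 m and y of probe_tip in the frame of slope between 0.0533333 and 0.0633333 m and x of probe_tip in the frame of slope between -0.00155556 and 0.0104444 m))), for 0.08 s.
10. tip drawn on along the seam, still pressed on it and the blade in line, 100 % of the way to the red marker's end (contact force between probe and test_box above 0.3 N and angle between the x axis of probe and the y axis of slope, either way round below 0.5 rad and ((y of green_marker in the frame of test_box above 0 m and y of probe_tip in the frame of slope between -0.085 and -0.068 m and x of probe_tip in the frame of slope between 0.002 and 0.014 m) or (y of green_marker in the frame of test_box below 0 m and y of probe_tip in the frame of slope between 0.068 and 0.085 m and x of probe_tip in the frame of slope between 0.002 and 0.014 m))), for 0.08 s.
At the end, for the whole second after the job is handed in: The probe stands at rest in its stand, released, upright within 6 degrees, its collar on the stand's top (origin 76 to 85 mm above the stand's underside and within 8 mm of its axis) (horizontal distance between probe and stand below 0.008 m and z of probe in the frame of stand between 0.076 and 0.085 m and angle between probe's own z axis and vertical below 0.1 rad and linear speed of probe below 0.02 m/s and contact force between probe and the fingers below 0.05 N); the robot touches nothing.
It fails at once if the probe pressed on the box with more than 18 N (contact force between probe and test_box above 18 N).
It fails at once if the probe moved faster than 7 cm/s while touching the box (contact force between probe and test_box above 0.3 N and linear speed of probe above 0.07 m/s).
It fails at once if another thing on the bench moved more than 20 mm (distance of any of meter, yellow_tape, green_driver, spanner, shears from where it was at the start of the episode above 0.02 m).
It also fails if it takes over 72 s, if anything falls off the work surface, if the arm or the gripper's body presses on something with over 40 N, if the wrist force passes 120 N, or if a joint passes its speed limit or range.

## Working session

There is one attempt and no reset: what is moved stays moved. The work goes in short steps, Python scripts to look and compute and a tool call to move; the robot and the scene stay as the last step left them, time stands still between calls to the robot, and variables do not carry over. Pictures are saved under pics/ and viewed, at most 10 in all, crops included, and the job is handed in when it is done.

Besides the shell and the picture viewer there is one more tool, called after "Call:" by a JSON object that holds its "method" and its "body". apply_moves: Moves the arm, as the interface text tells. Its arguments: {"type":"object","properties":{"deltas":{"type":"array"},"grip_force":{"type":"number"}},"required":["deltas"]}

```bash
mkdir -p pics; python3 - <<'E'
from bench import *
import cv2,numpy as np
for n in ("side","top","wrist"):
    im=snapshot(n); cv2.imwrite(f"pics/{n}0.png",im[:,:,::-1]); 
    i=camera_info(n); print(n,{k:(np.round(v,4).tolist() if not isinstance(v,str) else v) for k,v in i.items()})
s=sense(); print(s)
a=[cv2.imread(f"pics/{n}0.png") for n in("side","top")]
E
```

```text
side {'vertical_fov': 47.1364, 'cx': 257.7819, 'cy': 191.9083, 'origin': [-3.3069, 778.39, 1056.9557], 'rotation': [42.252, 1.0755, -146.427]}
top {'vertical_fov': 56.5049, 'cx': 256.2563, 'cy': 191.2622, 'origin': [425.0759, 49.6135, 965.3804], 'rotation': [6.1308, 0.6869, -90.4076]}
wrist {'vertical_fov': 70.862, 'cx': 256.8897, 'cy': 191.9597, 'tool_from_camera': [[-0.0001, 0.959, 0.2833, 71.342], [1.0, 0.0004, -0.0007, -0.8121], [-0.0008, 0.2833, -0.959, -128.9735], [0.0, 0.0, 0.0, 1.0]]}
{'time': 0.15, 'joint_pos': array([-6.95216158e+01,  7.50652770e+00,  8.53165016e+01,  1.15621792e-04,
        8.72627494e+01, -4.89298814e+00]), 'qd': array([-0.00751556, -0.02837994, -0.17552643, -0.04156575, -0.00485578,
        0.04359258]), 'joint_efforts': array([ 2.24572621e-03, -5.70058894e+01, -5.01160848e+01, -1.28944530e-04,
        9.66185471e-03,  5.72794011e-05]), 'tool_pos': array([ 256.96369703, -541.72307721,  244.45632998]), 'tcp_rot': array([-1.79914544e+02, -7.43154624e-03,  2.53713612e+01]), 'ft_force': array([-0.11090206,  0.60058717,  0.39256221]), 'wrist_torque': array([ 0.02160154,  0.0348013 , -0.06551952]), 'grip_force': 0.0, 'finger_gap': 85.40432955618276}
```

View pics/top0.png

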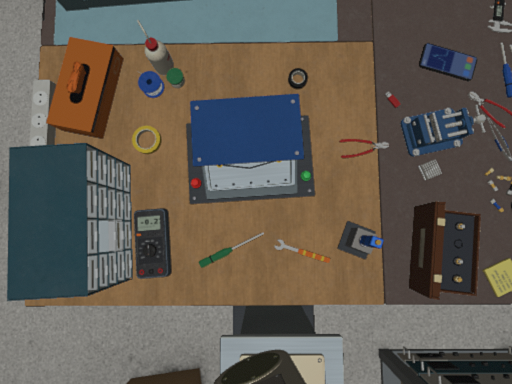

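View pics/side0.png

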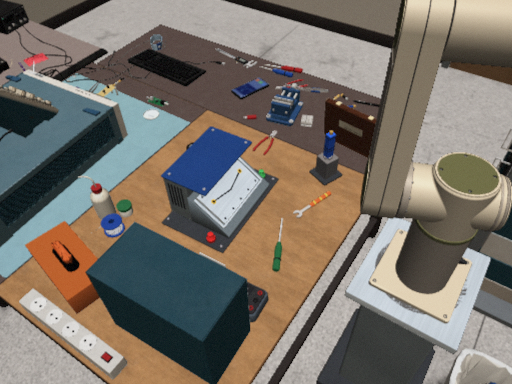

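The top view shows the box in the middle, with the hood at about (248,130), the red puck at (195,183) and the green puck at (306,175). The stand and probe are at about (360,240). In the side view the seam and its rings show beneath the hood at about (240,185), and the probe is at (328,155).

```bash
cat > h.py <<'E'
import numpy as np, cv2
from bench import *
from scipy.spatial.transform import Rotation as Ro
def cam(n,s=None):
    i=camera_info(n); f=192/np.tan(np.radians(i["vertical_fov"]/2))
    if n=="wrist":
        T=np.array(i["tool_from_camera"]); Rt=Ro.from_euler('xyz',s["tcp_rot"],degrees=True).as_matrix()
        R=Rt@T[:3,:3]; o=Rt@T[:3,3]+s["tool_pos"]
    else: R=Ro.from_euler('xyz',i["rotation"],degrees=True).as_matrix(); o=np.array(i["origin"])
    return R,o,f,i["cx"],i["cy"]
def ray(c,p):
    R,o,f,cx,cy=c; d=R@np.array([(p[0]-cx)/f,-(p[1]-cy)/f,-1]); return o,d/np.linalg.norm(d)
def plane(c,p,z):
    o,d=ray(c,p); return o+d*(z-o[2])/d[2]
def proj(c,P):
    R,o,f,cx,cy=c; v=R.T@(np.asarray(P,float)-o); return np.array([cx-f*v[0]/v[2],cy+f*v[1]/v[2]])
def tri(c1,p1,c2,p2):
    (a,u),(b,v)=ray(c1,p1),ray(c2,p2); t=np.linalg.lstsq(np.c_[u,-v],b-a,rcond=None)[0]
    return (a+u*t[0]+b+v*t[1])/2, np.linalg.norm(a+u*t[0]-b-v*t[1])
def blobs(im,lo,hi,amin=3):
    m=cv2.inRange(cv2.cvtColor(im,cv2.COLOR_RGB2HSV),np.array(lo),np.array(hi))
    n,l,st,ce=cv2.connectedComponentsWithStats(m)
    return m,[(int(st[k,4]),ce[k].round(1).tolist()) for k in range(1,n) if st[k,4]>=amin]
E
python3 - <<'E'
from h import *
for n,roi in (("top",(160,70,410,270)),("side",(150,100,350,260))):
    im=cv2.imread(f"pics/{n}0.png")[:,:,::-1].copy(); x0,y0,x1,y1=roi
    mk=np.zeros(im.shape[:2],np.uint8); mk[y0:y1,x0:x1]=1; im=im*mk[:,:,None]
    c=cam(n)
    for nm,lo,hi,a in (("green",(50,120,60),(80,255,255),15),("red",(0,170,100),(5,255,255),15),("yellow",(18,110,110),(34,255,255),2),("blue",(100,140,60),(120,255,255),20)):
        m,b=blobs(im,lo,hi,a); print(n,nm,b)
        if nm=="blue":
            cs,_=cv2.findContours(m,cv2.RETR_EXTERNAL,cv2.CHAIN_APPROX_NONE); k=max(cs,key=cv2.contourArea)
            q=cv2.approxPolyDP(cv2.convexHull(k),6,True)[:,0]; print(q.tolist(),[plane(c,p,173).round(1).tolist() for p in q])
            for k in cs:
                if 20<cv2.contourArea(k)<2000: print(cv2.minAreaRect(k))
    crop=im[y0:y1,x0:x1]; cv2.imwrite(f"pics/{n}1.png",cv2.resize(crop,None,fx=3,fy=3,interpolation=cv2.INTER_CUBIC)[:,:,::-1])
E
```

```text
top green [(179, [174.3, 76.2]), (84, [305.5, 175.3]), (116, [220.5, 253.7]), (64, [204.7, 261.7])]
top red [(59, [393.8, 100.6]), (41, [352.7, 140.0]), (75, [195.6, 182.7])]
top yellow [(2, [165.0, 76.5]), (2, [377.0, 153.5]), (4, [278.5, 161.0]), (6, [219.3, 165.7]), (2, [380.0, 222.5]), (14, [377.5, 241.7]), (17, [304.0, 252.0]), (2, [214.5, 252.5]), (17, [313.4, 255.2]), (2, [211.5, 254.0]), (2, [228.5, 254.5]), (19, [322.1, 258.2]), (2, [198.5, 260.5])]
top blue [(22, [161.5, 86.4]), (6973, [246.1, 129.7]), (122, [372.9, 241.5])]
[[297, 94], [303, 158], [193, 165], [192, 101]] [[733.9, -36.6, 173.0], [584.6, -47.2, 173.0], [571.0, 200.6, 173.0], [720.1, 204.7, 173.0]]
((373.4615783691406, 241.1923065185547), (18.238800048828125, 10.001923561096191), 11.309932708740234)
side green [(35, [156.5, 102.1]), (35, [261.7, 173.0]), (85, [277.7, 251.1])]
side red [(32, [259.8, 142.9]), (28, [268.9, 146.2]), (74, [210.4, 236.9])]
side yellow [(12, [330.8, 131.3]), (9, [239.2, 170.6]), (3, [263.7, 170.0]), (8, [325.8, 194.5]), (7, [320.1, 197.9]), (12, [213.5, 201.3]), (8, [314.1, 202.0]), (2, [274.0, 248.5]), (2, [281.0, 254.5])]
side blue [(255, [285.6, 114.9]), (39, [280.2, 104.6]), (3004, [206.4, 160.4]), (203, [329.3, 144.0])]
[[250, 142], [205, 194], [162, 176], [210, 127]] [[587.4, -38.9, 173.0], [571.0, 201.9, 173.0], [716.0, 213.5, 173.0], [733.7, -30.3, 173.0]]
((329.1000061035156, 144.29998779296875), (9.333809852600098, 25.73868751525879), 8.130102157592773)
((284.8211364746094, 115.338623046875), (20.81350326538086, 35.60624313354492), 66.50143432617188)
```

View pics/top1.png

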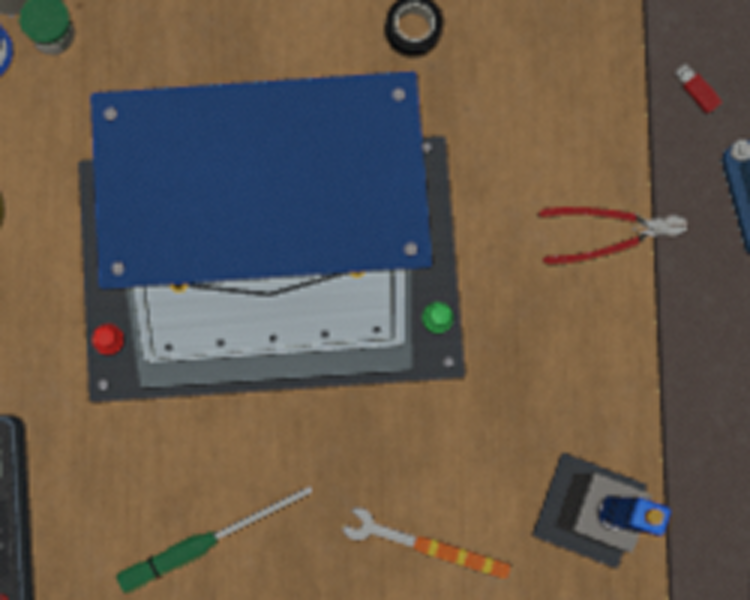

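View pics/side1.png

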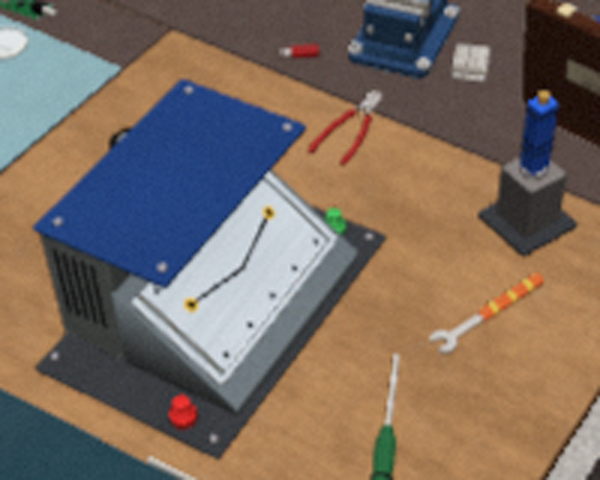

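```bash
python3 - <<'E'
from h import *
t,s=cam("top"),cam("side")
for nm,a,b in (("stub",(377.5,241.7),(330.8,131.3)),("ringG",(278.5,161),(239.2,170.6)),("ringR",(219.3,165.7),(213.5,201.3)),("green",(305.5,175.3),(261.7,173)),("red",(195.6,182.7),(210.4,236.9)),
 ("standcorner?",(160+573/3,70+455/3),(150+520/3,100+252/3))): print(nm,*tri(t,a,s,b))
print(proj(t,(0,0,0)))
S=sense(); w=cam("wrist",S); print(proj(w,S["tool_pos"]))
# plate corners top z=8
for p in ((80,160),(445,137),(463,377),(90,402)): print("plate",plane(t,(160+p[0]/3,70+p[1]/3),8).round(1))
for p in ((563,455),(646,487),(619,567),(534,537)): print("foot",plane(t,(160+p[0]/3,70+p[1]/3),10).round(1))
for p in ((180,287),(268,294),(357,273)): print("seam top",plane(t,(160+p[0]/3,70+p[1]/3),85).round(1))
for p in ((192,304),(243,267),(268,212)): print("seam side",plane(s,(150+p[0]/3,100+p[1]/3),85).round(1))
for p in ((100,288),(431,264)): print("hood",plane(t,(160+p[0]/3,70+p[1]/3),173).round(1))
for p in ((305,127),(165,286),(35,228),(183,80)): print("hoods",plane(s,(150+p[0]/3,100+p[1]/3),173).round(1))
E
```

```text
stub [ 398.37355135 -201.72494151  184.3722545 ] 2.2780348661978893
ringG [598.74755089   4.57590418  80.77038579] 5.903118784862569
ringR [586.99526199 152.71707676  84.67104688] 4.833607127525362
green [568.16329001 -71.14646781  22.68979181] 0.25080670603915345
red [553.05646128 223.83264718  15.83814758] 3.1987005470606893
standcorner? [ 430.3871095  -225.20868675  -89.98839103] 36.86818771979807
[281.36017928 396.65575662]
[258.23259724 251.74848658]
plate [718. 251.   8.]
plate [736.1 -84.5   8. ]
plate [514.8 -95.6   8. ]
plate [495.  238.9   8. ]
foot [ 444.5 -182.    10. ]
foot [ 415.8 -254.    10. ]
foot [ 346.4 -227.5   10. ]
foot [ 372.9 -154.1   10. ]
seam top [584.9 149.7  85. ]
seam top [578.3  76.4  85. ]
seam top [595.3   2.1  85. ]
seam side [587.8 153.1  85. ]
seam side [574.6  86.3  85. ]
seam side [598.4   9.1  85. ]
hood [568.7 199.8 173. ]
hood [584.6 -48.7 173. ]
hoods [582.2 -40.4 173. ]
hoods [568.  205.7 173. ]
hoods [716.8 214.1 173. ]
hoods [732.  -33.3 173. ]
```

Call:
{"method": "apply_moves", "body": {"deltas": [[0.9, -0.82, 0, 0, 0, 0, 1], [0.9, -0.82, 0, 0, 0, 0, 1], [0.9, -0.82, 0, 0, 0, 0, 1], [0.9, -0.82, 0, 0, 0, 0, 1], [0.9, -0.82, 0, 0, 0, 0, 1], [0.9, -0.82, 0, 0, 0, 0, 1], [0.9, -0.82, 0, 0, 0, 0, 1], [0.9, -0.82, 0, 0, 0, 0, 1]]}}

```text
time: 1.15
tool_pos: [368.1, -270.5, 245.1]
tcp_rot: [-180.0, 0.0, 25.4]
ft_force: [-0.1, -0.8, -0.9]
finger_gap: 85.2
grip_force: 0.0
```

Call:
{"method": "apply_moves", "body": {"deltas": [[0.9, -0.82, 0, 0, 0, 0, 1], [0.9, -0.82, 0, 0, 0, 0, 1], [0, 0, 0, 0, 0, 0, 1]]}}

```text
time: 1.52
tool_pos: [396.2, -202.3, 245.1]
tcp_rot: [-180.0, -0.0, 25.6]
ft_force: [-0.3, -0.7, 1.1]
finger_gap: 85.6
grip_force: 0.0
```

```bash
python3 - <<'E'
from h import *
S=sense(); print(S["tool_pos"],S["tcp_rot"],S["joint_pos"].round(1))
im=snapshot("wrist"); cv2.imwrite("pics/w1.png",im[:,:,::-1]); w=cam("wrist",S)
print(proj(w,(398.4,-201.7,186)))
for a in (("blue",(100,120,50),(122,255,255),60),("brass",(12,90,110),(34,255,255),20)): print(a[0],blobs(im,*a[1:])[1])
E
```

```text
[ 396.20325927 -202.30003358  245.1272018 ] [-1.79970597e+02 -1.66047041e-02  2.55564511e+01] [-33.7 -17.3 108.7   0.   88.7  30.8]
[258.38062129 209.50236224]
blue [(2977, [487.9, 34.4]), (598, [258.4, 201.9])]
brass [(69948, [175.9, 107.7]), (574, [22.2, 210.3]), (187, [258.6, 208.7]), (503, [440.2, 237.2]), (20, [467.2, 218.2])]
```

View pics/w1.png

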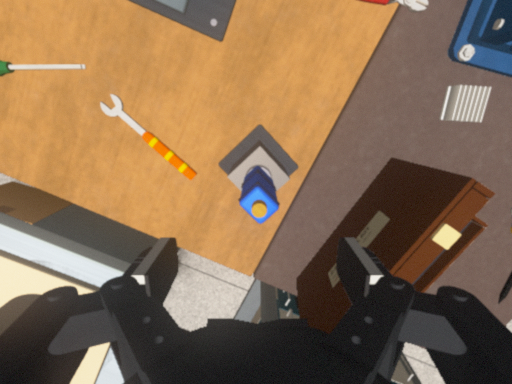

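The wrist view shows the brass stub at (259,209). The bright top face of the handle around it is turned slightly, and the stand lies behind it. Next I measure the angle of that top face.

```bash
python3 - <<'E'
from h import *
im=cv2.imread("pics/w1.png"); S=sense(); w=cam("wrist",S)
hsv=cv2.cvtColor(im,cv2.COLOR_BGR2HSV)[185:232,230:288]
v=hsv[...,2]; print([int(x) for x in np.percentile(v[(hsv[...,0]>100)&(hsv[...,0]<125)&(hsv[...,1]>120)],[5,25,50,75,95])])
m=((hsv[...,0]>98)&(hsv[...,0]<125)&(hsv[...,1]>100)&(v>150)).astype(np.uint8)
m|=((hsv[...,0]>10)&(hsv[...,0]<35)&(v>100)&(hsv[...,1]>90)).astype(np.uint8)*0
cs,_=cv2.findContours(m,cv2.RETR_EXTERNAL,cv2.CHAIN_APPROX_NONE); k=max(cs,key=cv2.contourArea)[:,0]+[230,185]
P=np.array([plane(w,p,176)[:2] for p in k],np.float32)
r=cv2.minAreaRect(P); print(r); print(cv2.boxPoints(r).round(1).tolist())
cv2.imwrite("pics/w1c.png",cv2.resize(im[120:240,200:320],None,fx=5,fy=5,interpolation=cv2.INTER_CUBIC))
E
```

```text
[144, 225, 246, 250, 251]
((398.2394104003906, -202.90953063964844), (25.11017608642578, 20.4901180267334), 69.51521301269531)
[[384.20001220703125, -211.10000610351562], [403.3999938964844, -218.3000030517578], [412.20001220703125, -194.6999969482422], [393.0, -187.60000610351562]]
```

View pics/w1c.png

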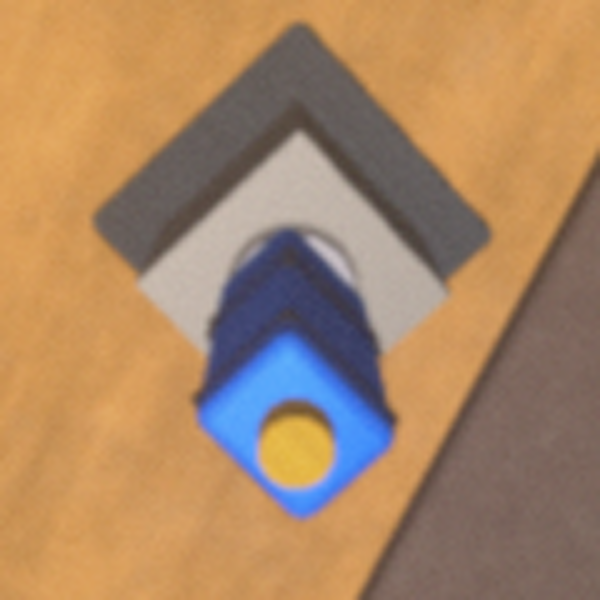

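The long side of the handle (probe y) lies at 69.5° and its centre is near (398.3, -202.4). I'll turn the tool to yaw 69.5°, so the jaws close along probe x, and then go down.

Call:
{"method": "apply_moves", "body": {"deltas": [[0.06, 0.03, 0, 0, 0, -0.96, 1], [0, 0, 0, 0, 0, -0.96, 1], [0, 0, 0, 0, 0, -0.96, 1], [0, 0, 0, 0, 0, -0.96, 1], [0, 0, 0, 0, 0, -0.96, 1], [0, 0, 0, 0, 0, -0.96, 1], [0, 0, 0, 0, 0, -0.96, 1], [0, 0, 0, 0, 0, -0.96, 1]]}}

```text
time: 2.58
tool_pos: [397.1, -205.4, 245.1]
tcp_rot: [-180.0, 0.0, 60.6]
ft_force: [0.3, 0.4, -0.6]
finger_gap: 85.5
grip_force: 0.0
```

Call:
{"method": "apply_moves", "body": {"deltas": [[0, 0, 0, 0, 0, -0.96, 1], [0, 0, 0, 0, 0, -0.96, 1], [0, 0, 0.4, 0, 0, 0, 1], [0, 0, 0.4, 0, 0, 0, 1], [0, 0, 0, 0, 0, 0, 1]]}}

```text
time: 3.2
tool_pos: [396.6, -203.8, 219.3]
tcp_rot: [-179.8, -0.0, 69.3]
ft_force: [-0.2, 0.3, 0.2]
finger_gap: 85.5
grip_force: 0.0
```

Call:
{"method": "apply_moves", "body": {"deltas": [[0.06, 0.04, 0.66, 0, 0, 0, 1], [0, 0, 0.66, 0, 0, 0, 1], [0, 0, 0.66, 0, 0, 0, 1], [0, 0, 0.66, 0, 0, 0, 1], [0, 0, 0, 0, 0, 0, 1], [0, 0, 0, 0, 0, 0, 0.3]], "grip_force": 50}}

```text
time: 3.95
tool_pos: [399.8, -203.2, 142.9]
tcp_rot: [180.0, 0.0, 69.4]
ft_force: [0.5, -1.2, 0.2]
finger_gap: 69.4
grip_force: 0.0
```

Call:
{"method": "apply_moves", "body": {"deltas": [[0, 0, 0, 0, 0, 0, 0], [0, 0, 0, 0, 0, 0, 0], [0, 0, 0, 0, 0, 0, 0], [0, 0, 0, 0, 0, 0, 0], [0, 0, 0, 0, 0, 0, 0]], "grip_force": 50}}

```text
time: 4.58
tool_pos: [399.8, -203.2, 142.7]
tcp_rot: [179.9, 0.0, 69.4]
ft_force: [0.1, 0.8, 6.7]
finger_gap: 21.6
grip_force: 52.0
```

Call:
{"method": "apply_moves", "body": {"deltas": [[0, 0, -0.3, 0, 0, 0, 0], [0, 0, -0.8, 0, 0, 0, 0], [0, 0, -0.8, 0, 0, 0, 0], [0, 0, -0.8, 0, 0, 0, 0], [0, 0, -0.8, 0, 0, 0, 0], [0, 0, 0, 0, 0, 0, 0], [0, 0, 0, 0, 0, 0, 0]]}}

```text
time: 5.45
tool_pos: [399.0, -202.7, 246.0]
tcp_rot: [-179.9, -0.0, 69.4]
ft_force: [-0.3, -0.3, -1.6]
finger_gap: 21.4
grip_force: 51.3
```

```bash
python3 - <<'E'
from h import *
S=sense(); print(S["tool_pos"],S["tcp_rot"],S["ft_force"],S["joint_pos"].round(1))
R=Ro.from_euler('xyz',S["tcp_rot"],degrees=True).as_matrix(); tip=S["tool_pos"]+R@[0,0,124.7]; print("tip exp",tip)
for n in ("side","top","wrist"):
    im=snapshot(n); c=cam(n,S); u=proj(c,tip).round().astype(int); print(n,u, proj(c,S["tool_pos"]).round(1))
    y,x=max(u[1]-50,0),max(u[0]-50,0)
    roi=im[y:y+90,x:x+100].copy(); b=blobs(roi,(18,110,90),(34,255,255),3)[1]; print([(a,[p[0]+x,p[1]+y]) for a,p in b][:8])
    cv2.imwrite(f"pics/l_{n}.png",im[:,:,::-1])
    roi=cv2.resize(im[max(u[1]-60,0):u[1]+30][:90,max(u[0]-50,0):][:,:100],(500,450)); globals()[n]=roi[:,:,::-1]
cv2.imwrite("pics/tip.png",cv2.resize(np.hstack([side[:450,:500],wrist[:450,:500]]) if wrist.shape==side.shape else side,(800,360)))
E
```

```text
[ 398.99964171 -202.66412537  245.9550139 ] [-1.79916444e+02 -1.93711242e-02  6.93748097e+01] [-0.33543618 -0.27090514 -1.6371127 ] [-33.5 -16.8 108.2   0.   88.7 -12.9]
tip exp [ 398.84429599 -202.56060973  121.25515363]
side [329 147] [333.3 114.8]
[(5, [np.float64(354.2), np.float64(105.4)]), (12, [np.float64(329.5), np.float64(146.1)])]
top [369 240] [387.7 241.9]
[(3, [np.float64(369.3), np.float64(239.3)]), (5, [np.float64(368.4), np.float64(243.2)]), (19, [np.float64(322.1), np.float64(258.2)])]
wrist [258 189] [258.7 252.8]
[(52, [np.float64(256.0), np.float64(188.3)])]
```

View pics/tip.png

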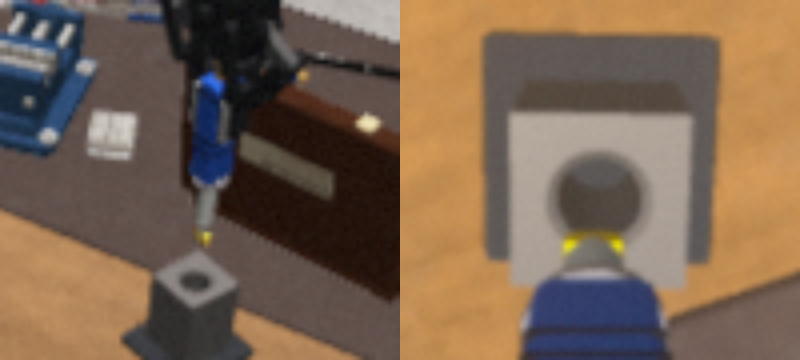

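The side view shows the tip where I expected it, at (329,146). In the wrist view the blade lies across the image, along tool y, with the bore centre at about (257,179). Next I turn the probe and carry it to the box.

Call:
{"method": "apply_moves", "body": {"deltas": [[0, 0, 0, 0, 0, 0.96, 0], [0, 0, 0, 0, 0, 0.96, 0], [0, 0, 0, 0, 0, 0.96, 0], [0, 0, 0, 0, 0, 0.96, 0], [0, 0, 0, 0, 0, 0.96, 0], [0, 0, 0, 0, 0, 0.96, 0], [0, 0, 0, 0, 0, 0.96, 0], [0, 0, 0, 0, 0, 0.96, 0]]}}

```text
time: 6.6
tool_pos: [399.0, -202.7, 246.1]
tcp_rot: [-179.9, 0.0, 34.0]
ft_force: [-1.3, 0.0, -1.4]
finger_gap: 21.5
grip_force: 51.1
```

Call:
{"method": "apply_moves", "body": {"deltas": [[0, 0, 0, 0, 0, 0.96, 0], [0, 0, 0, 0, 0, 0.96, 0], [0, 0, 0, 0, 0, 0.96, 0], [0, 0, 0, 0, 0, 0.96, 0], [0, 0, 0, 0, 0, 0.96, 0], [0, 0, 0, 0, 0, 0.96, 0], [0, 0, 0, 0, 0, 0.96, 0], [0, 0, 0, 0, 0, 0, 0]]}}

```text
time: 7.6
tool_pos: [399.1, -202.7, 246.2]
tcp_rot: [-180.0, 0.1, 3.4]
ft_force: [-1.0, -0.2, -1.0]
finger_gap: 21.3
grip_force: 51.1
```

Call:
{"method": "apply_moves", "body": {"deltas": [[0.48, -0.81, 0, 0, 0, 0, 0], [0.48, -0.81, 0, 0, 0, 0, 0], [0.48, -0.81, 0, 0, 0, 0, 0], [0.48, -0.81, 0, 0, 0, 0, 0], [0.48, -0.81, 0, 0, 0, 0, 0], [0.48, -0.81, 0, 0, 0, 0, 0], [0.48, -0.81, 0, 0, 0, 0, 0], [0.48, -0.81, 0, 0, 0, 0, 0]]}}

```text
time: 8.6
tool_pos: [503.1, -1.2, 246.5]
tcp_rot: [-180.0, 0.0, 3.5]
ft_force: [-0.0, -0.8, -2.1]
finger_gap: 21.5
grip_force: 51.0
```

Call:
{"method": "apply_moves", "body": {"deltas": [[0, 0, 0, 0, 0.95, 0, 0], [0, 0, 0, 0, 0.95, 0, 0], [0, 0, 0, 0, 0.95, 0, 0], [0, 0, 0, 0, 0.95, 0, 0], [0, 0, 0, 0, 0.95, 0, 0], [0, 0, 0, 0, 0.95, 0, 0], [0, 0, 0, 0, 0.95, 0, 0], [0, 0, 0, 0, 0.95, 0, 0]]}}

```text
time: 9.6
tool_pos: [502.7, -2.1, 246.4]
tcp_rot: [179.9, -34.9, 3.5]
ft_force: [-0.1, 0.1, -1.7]
finger_gap: 21.5
grip_force: 51.1
```

```bash
python3 - <<'E'
from h import *
S=sense(); print(S["time"],S["tool_pos"],S["tcp_rot"],S["ft_force"],S["joint_pos"].round(1))
R=Ro.from_euler('xyz',S["tcp_rot"],degrees=True).as_matrix(); tip=S["tool_pos"]+R@[0,0,124.7]; print("tip exp",tip,R[:,2])
im=snapshot("wrist"); cv2.imwrite("pics/b_wrist.png",im[:,:,::-1]); w=cam("wrist",S); print(proj(w,tip))
print(blobs(im,(18,110,90),(34,255,255),15)[1])
im=snapshot("side"); cv2.imwrite("pics/b_side.png",im[:,:,::-1]); s=cam("side"); print(proj(s,tip)); r=im[120:240,180:300].copy()
print([(a,[p[0]+180,p[1]+120]) for a,p in blobs(r,(18,110,90),(34,255,255),3)[1]])
E
```

```text
9.6 [502.67314991  -2.06373305 246.40868768] [179.92023884 -34.90913164   3.51879267] [-0.07053305  0.12416471 -1.65560182] [-12.4 -44.  132.7  10.6  57.8  71.2]
tip exp [573.91208594   2.14295869 144.14722017] [ 0.57128257  0.0337345  -0.82005988]
[257.18801825 188.5121057 ]
[(593, [21.0, 142.5]), (87, [132.7, 184.5]), (104, [256.4, 184.7]), (909, [256.9, 302.9])]
[246.32081521 158.48154739]
[(8, [246.2, 159.2]), (10, [239.2, 170.5]), (3, [263.7, 170.0]), (12, [213.5, 201.3])]
```

View pics/b_wrist.png

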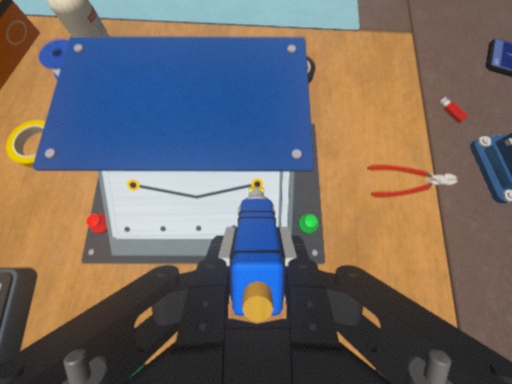

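The wrist view shows the red-side ring at (133,184), the seam's bend at (197,197), the green-side ring at (257,184) just behind the blade tip, and the hood edge above them. The jaws are aligned with the seam. Now I work out where the seam is.

```bash
python3 - <<'E'
from h import *
S=sense(); w=cam("wrist",S); s=cam("side"); t=cam("top")
im=cv2.imread("pics/b_wrist.png")[:,:,::-1].copy()
for x0 in (115,240):
    r=im[174:196,x0:x0+35].copy(); m,b=blobs(r,(18,110,60),(34,255,255),3)
    cs,_=cv2.findContours(m,cv2.RETR_EXTERNAL,cv2.CHAIN_APPROX_NONE); k=max(cs,key=cv2.contourArea)[:,0]+[x0,174]
    print(k.min(0),k.max(0),cv2.minEnclosingCircle(k))
print(tri(w,(132.7,184.5),s,(213.5,201.3)),tri(w,(257.5,184),s,(239.2,170.5)),tri(w,(197,197),s,(150+243/3,100+267/3)))
for h in (2,9,16):
    z=75+8*.574+h*.819; print(h,[plane(c,p,z).round(1).tolist() for c,p in ((w,(132.7,184.5)),(s,(213.5,201.3)),(w,(257.5,184)),(s,(239.2,170.5)))], plane(w,(197,197),75-8*.574+h*.819).round(1))
# bore centre
S2=dict(tool_pos=np.array([399.0,-202.66,245.96]),tcp_rot=[-179.916,-.019,69.375]); print("bore",plane(cam("wrist",S2),(257.5,179),80))
E
```

```text
[127 179] [139 190] ((133.0, 184.5), 6.18475866317749)
[249 179] [263 191] ((255.68470764160156, 186.0859832763672), 8.296660423278809)
(array([588.80563344, 153.78045451,  85.00373054]), np.float64(0.6232542068380541)) (array([601.77967174,   3.6080595 ,  78.60834506]), np.float64(2.4456104779956234)) (array([581.58225144,  77.34013015,  72.49242629]), np.float64(0.8864041726772591))
2 [[589.7, 155.6, 81.2], [591.5, 151.3, 81.2], [599.6, 3.2, 81.2], [601.5, 5.7, 81.2]] [581.3  77.3  72. ]
9 [[587.8, 152.7, 87.0], [588.0, 155.0, 87.0], [597.5, 3.1, 87.0], [598.0, 10.3, 87.0]] [579.6  75.9  77.8]
16 [[585.9, 149.7, 92.7], [584.5, 158.7, 92.7], [595.4, 3.0, 92.7], [594.4, 14.8, 92.7]] [577.9  74.4  83.5]
bore [ 399.02537054 -203.13208317   80.        ]
```

Call:
{"method": "apply_moves", "body": {"deltas": [[-0.1, 0, 0.3, 0, 0, 0, 0], [-0.1, 0, 0.3, 0, 0, 0, 0], [-0.1, 0, 0.3, 0, 0, 0, 0], [-0.1, 0, 0.3, 0, 0, 0, 0], [-0.1, 0, 0.3, 0, 0, 0, 0], [0, 0, 0, 0, 0, 0, 0]]}}

```text
time: 10.45
tool_pos: [515.9, -1.2, 200.0]
tcp_rot: [-180.0, -34.7, 3.4]
ft_force: [-0.4, -0.1, -1.8]
finger_gap: 21.3
grip_force: 51.1
```

```bash
python3 - <<'E'
from h import *
S=sense(); print(S["time"],S["tool_pos"],S["tcp_rot"],S["ft_force"],S["joint_pos"].round(1))
R=Ro.from_euler('xyz',S["tcp_rot"],degrees=True).as_matrix(); tip=S["tool_pos"]+R@[0,0,124.7]; print("tip exp",tip)
im=snapshot("wrist"); cv2.imwrite("pics/c_wrist.png",im[:,:,::-1]); w=cam("wrist",S); print(proj(w,tip),[proj(w,p).round(1) for p in((598.9,3.2,82),(588.3,153.5,85.5))])
m,b=blobs(im[100:230].copy(),(18,110,60),(34,255,255),15);print([(a,p[0],p[1]+100) for a,p in b])
cv2.imwrite("pics/c.png",np.hstack([cv2.resize(im[130:230,60:320],None,fx=3,fy=3,interpolation=cv2.INTER_CUBIC)[:,:,::-1]]))
s=snapshot("side"); r=s[120:240,180:300].copy(); print(proj(cam("side"),tip)); print([(a,[p[0]+180,p[1]+120]) for a,p in blobs(r,(18,110,90),(34,255,255),3)[1]])
E
```

```text
10.45 [515.89015917  -1.1573827  200.03407113] [-179.96087358  -34.70353788    3.35577872] [-0.44476884 -0.0862104  -1.84908582] [-11.7 -38.9 134.7  11.   51.   70.6]
tip exp [586.75890917   3.0834113   97.51711673]
[257.18647575 188.5094435 ] [array([257.7, 182.4]), array([111.8, 182.8])]
[(146, 256.6, 182.3), (119, 111.7, 182.0)]
[243.31064582 168.0819714 ]
[(10, [239.2, 170.5]), (4, [264.0, 170.5]), (12, [213.5, 201.3])]
```

View pics/c.png

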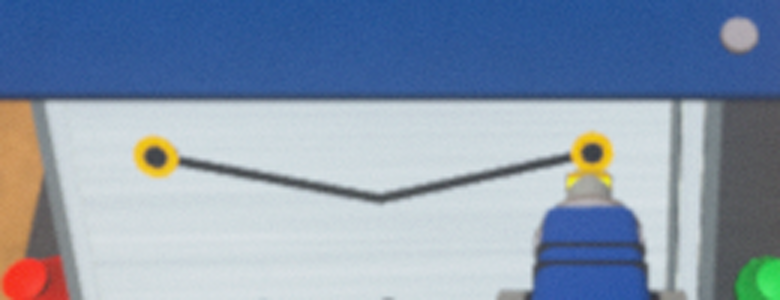

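The wrist close-up shows the green-side ring at (257.3,180.7), with the blade tip just below it at (256,190). The red-side ring is at (112,182) and the bend at (187,196). From the rings' known 150 mm spacing I get the depth.

```bash
python3 - <<'E'
from h import *
from scipy.optimize import least_squares
S=sense(); w=cam("wrist",S); s=cam("side")
R=Ro.from_euler('xyz',S["tcp_rot"],degrees=True).as_matrix(); tip=S["tool_pos"]+R@[0,0,124.7]
obs=[(112,182),(186.7,196.3),(257.3,180.7)]; sid=[(213.5,201.3),(231,189),(239.2,170.5)]
L=[(8,75),(-8,0),(8,-75)]
def pts(q):
    ox,oy,yaw,h,k=q; M=Ro.from_euler('zy',[yaw,-35],degrees=True).as_matrix()
    return [M@[x,y,h+k*y/75]+[ox,oy,75] for x,y in L]
f=lambda q:np.r_[[ (proj(w,P)-o) for P,o in zip(pts(q),obs)],[(proj(s,P)-o)*1 for P,o in zip(pts(q),sid)]].ravel()
r=least_squares(f,[590,78,3.5,9,0]); print(r.x.round(2),r.fun.round(1))
for P in pts(r.x): print(P.round(1),"tool delta",(R.T@(P-tip)).round(1))
E
```

```text
[592.01  78.35   2.54   3.64   6.74] [ 0.1  0.3  0.  -0.2 -0.1  0.2 -0.2 -0.4 -0.5 -0.2 -0.  -0. ]
[589.9 153.6  86.2] tool delta [   1.8 -150.4   17.1]
[583.4  78.   73.4] tool delta [-14.5 -75.2  21.4]
[603.1   3.8  79. ] tool delta [ 1.3  0.  25.5]
```

Call:
{"method": "apply_moves", "body": {"deltas": [[0.05, 0, 0.13, 0, 0, 0, 0], [0, 0, 0.13, 0, 0, 0, 0], [0, 0, 0.13, 0, 0, 0, 0], [0, 0, 0.13, 0, 0, 0, 0], [0, 0, 0, 0, 0, 0, 0], [0, 0, 0, 0, 0, 0, 0]]}}

```text
time: 11.3
tool_pos: [526.5, -0.7, 189.6]
tcp_rot: [-180.0, -34.8, 3.4]
ft_force: [0.1, -0.1, -1.8]
finger_gap: 21.0
grip_force: 51.1
```

Call:
{"method": "apply_moves", "body": {"deltas": [[0, 0, 0.04, 0, 0, 0, 0], [0, 0, 0.04, 0, 0, 0, 0], [0, 0, 0, 0, 0, 0, 0]]}}

```text
time: 11.68
tool_pos: [527.8, -0.6, 187.6]
tcp_rot: [-180.0, -34.8, 3.4]
ft_force: [0.4, -0.6, -1.0]
finger_gap: 21.8
grip_force: 51.1
```

```bash
cat >> h.py <<'E'
def rep(q=(592.0,78.4,3.0)):
    S=sense(); R=Ro.from_euler('xyz',S["tcp_rot"],degrees=True).as_matrix(); n=-R[:,2]
    tip=S["tool_pos"]+R@[0,0,124.7]; M=Ro.from_euler('zy',[q[2],-35],degrees=True).as_matrix()
    print("t",round(S["time"],2),"tip",tip.round(1),"slope",(M.T@(tip-[q[0],q[1],75])).round(1),"Fn %.2f"%(S["ft_force"]@n),"Ft",(R.T@S["ft_force"]).round(2),"rot",np.round(S["tcp_rot"],1),"q",S["joint_pos"].round(0))
E
python3 -c "
from h import *
rep()"
```

```text
t 11.68 tip [598.9   3.6  85.2] slope [  7.6 -75.3   4.4] Fn -1.01 Ft [-0.22  0.67  1.01] rot [-180.   -34.8    3.4] q [-11. -35. 134.  11.  48.  71.]
```

Call:
{"method": "apply_moves", "body": {"deltas": [[0, 0, 0.04, 0, 0, 0, 0], [0, 0, 0.04, 0, 0, 0, 0], [0, 0, 0, 0, 0, 0, 0]]}}

```text
time: 12.05
tool_pos: [529.2, -0.6, 185.5]
tcp_rot: [-180.0, -34.8, 3.4]
ft_force: [-1.0, -0.3, -1.4]
finger_gap: 21.4
grip_force: 51.1
```

```bash
python3 -c "
from h import *
rep()"
```

```text
t 12.05 tip [600.3   3.6  83.2] slope [  7.5 -75.3   1.9] Fn -0.55 Ft [-1.58  0.2   0.55] rot [-180.   -34.8    3.4] q [-11. -35. 134.  11.  48.  70.]
```

Call:
{"method": "apply_moves", "body": {"deltas": [[0, 0, 0.05, 0, 0, 0, 0], [0, 0, 0, 0, 0, 0, 0]]}}

```text
time: 12.3
tool_pos: [530.0, -0.5, 184.3]
tcp_rot: [-180.0, -34.8, 3.4]
ft_force: [-0.5, -0.3, -2.2]
finger_gap: 21.3
grip_force: 51.1
```

```bash
cat >> h.py <<'E'
def avg(k=6):
    F=[]
    for _ in range(k):
        S=sense(); R=Ro.from_euler('xyz',S["tcp_rot"],degrees=True).as_matrix(); F.append(R.T@S["ft_force"]); snapshot("side")
    print("F tool mean",np.mean(F,0).round(2),"sd",np.std(F,0).round(2)); rep()
E
python3 -c "
from h import *
avg()
im=snapshot('wrist');S=sense();cv2.imwrite('pics/d.png',im[:,:,::-1])
m,b=blobs(im[100:230].copy(),(18,110,60),(34,255,255),15);print([(a,p[0],p[1]+100) for a,p in b])
"
```

```text
F tool mean [-1.08 -0.02  1.31] sd [0.49 0.46 0.16]
t 12.6 tip [601.3   3.7  82.2] slope [  7.8 -75.2   0.6] Fn -1.31 Ft [-0.14 -1.07  1.31] rot [180.  -34.8   3.4] q [-11. -35. 134.  11.  47.  70.]
[(92, 256.6, 186.2), (140, 100.6, 190.4)]
```

Call:
{"method": "apply_moves", "body": {"deltas": [[0, 0, 0.05, 0, 0, 0, 0], [0, 0, 0, 0, 0, 0, 0]]}}

```text
time: 12.9
tool_pos: [531.0, -0.5, 183.2]
tcp_rot: [180.0, -34.8, 3.4]
ft_force: [-0.6, -0.7, -0.6]
finger_gap: 21.9
grip_force: 51.1
```

```bash
python3 -c "
from h import *
avg()
"
```

```text
F tool mean [-0.9   0.5   1.06] sd [0.3  0.65 0.63]
t 13.2 tip [602.    3.7  80.8] slope [  7.6 -75.2  -1. ] Fn -0.89 Ft [-1.04  0.83  0.89] rot [-180.   -34.8    3.4] q [-11. -34. 134.  11.  47.  70.]
```

Call:
{"method": "apply_moves", "body": {"deltas": [[0, 0, 0.04, 0, 0, 0, 0], [0, 0, 0, 0, 0, 0, 0]]}}

```text
time: 13.45
tool_pos: [531.7, -0.4, 182.3]
tcp_rot: [180.0, -34.8, 3.4]
ft_force: [-1.5, 0.4, -0.0]
finger_gap: 21.3
grip_force: 51.1
```

```bash
python3 -c "
from h import *
avg()
im=snapshot('wrist');cv2.imwrite('pics/e.png',cv2.resize(im[130:230,60:320],None,fx=3,fy=3,interpolation=cv2.INTER_CUBIC)[:,:,::-1])
"
```

```text
F tool mean [-1.01 -0.31 -0.55] sd [0.42 0.33 0.25]
t 13.75 tip [602.8   3.7  80. ] slope [  7.7 -75.2  -2.1] Fn -0.54 Ft [-0.28 -0.49  0.54] rot [180.  -34.8   3.4] q [-11. -34. 134.  11.  47.  70.]
```

View pics/e.png

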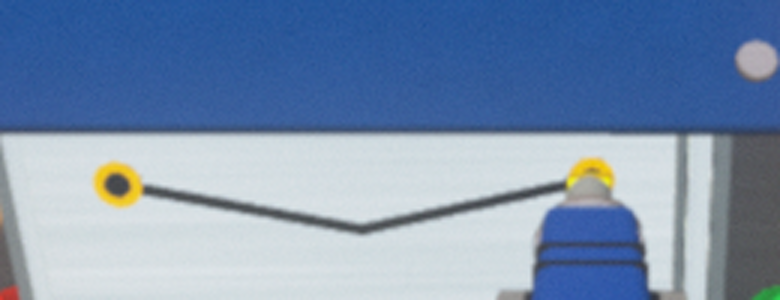

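The close-up shows the blade on the green-side ring at about (590,181) in the crop, and the force confirms touch. With the contact depth known, I compute the seam's path in the tool frame.

```bash
python3 - <<'E'
from h import *
from scipy.optimize import brentq
T=np.array(camera_info("wrist")["tool_from_camera"]); i=camera_info("wrist"); f=192/np.tan(np.radians(i["vertical_fov"]/2))
d=lambda p:T[:3,:3]@np.array([(p[0]-i["cx"])/f,-(p[1]-i["cy"])/f,-1]); o=T[:3,3]
G=(60+590/3,130+179/3); B=(60+362/3,130+230/3); Rr=(60+118/3,130+184/3)
for dep in (122.7,124.0,125):
    dg=d(G); Pg=o+dg*(dep-o[2])/dg[2]
    Pr=o+d(Rr)*brentq(lambda t:np.linalg.norm(o+d(Rr)*t-Pg)-150,230,330)
    Pb=o+d(B)*brentq(lambda t:np.linalg.norm(o+d(B)*t-Pg)-76.7,230,330)
    print(dep,Pg.round(1),(Pb-Pg).round(1),(Pr-Pg).round(1))
S=sense(); R=Ro.from_euler('xyz',S["tcp_rot"],degrees=True).as_matrix(); s=cam("side")
tip=S["tool_pos"]+R@[0,0,123.7]
print("ideal from yaw3: ",[(R.T@Ro.from_euler('zy',[y,-35],degrees=True).as_matrix()@[0,150,0]).round(1) for y in (2.5,3,3.5)])
E
```

```text
122.7 [ -0.6  -0.5 122.7] [-17.  -74.8  -1.4] [  -0.2 -149.9   -5.1]
124.0 [ -1.   -0.5 124. ] [-16.7 -74.8  -2.6] [   0.2 -149.9   -6.5]
125 [ -1.3  -0.5 125. ] [-16.4 -74.8  -3.5] [   0.5 -149.8   -7.6]
ideal from yaw3:  [array([   0.7, -149.9,    5.1]), array([  -0.6, -149.9,    5.1]), array([  -1.9, -149.9,    5.1])]
```

```bash
sed -i "s/'zy'/'ZY'/" h.py; python3 - <<'E'
from h import *
rep((592.0,78.4,3.4))
S=sense(); R=Ro.from_euler('xyz',S["tcp_rot"],degrees=True).as_matrix()
print([(R.T@Ro.from_euler('ZY',[y,-35],degrees=True).as_matrix()@[0,150,0]).round(1) for y in (3,3.5)])
from scipy.optimize import least_squares
w=cam("wrist",S); s=cam("side")
obs=[(60+118/3,130+184/3),(60+362/3,130+230/3),(60+590/3,130+179/3)]; sid=[(213.5,201.3),(231,189),(239.2,170.5)]
L=[(8,75),(-8,0),(8,-75)]
def pts(q):
    ox,oy,yaw,h,k=q; M=Ro.from_euler('ZY',[yaw,-35],degrees=True).as_matrix()
    return [M@[x,y,h+k*y/75]+[ox,oy,75] for x,y in L]
tip=S["tool_pos"]+R@[0,0,123.7]
for a,b in((1,.3),(1,1)):
    f=lambda q:np.r_[np.ravel([a*(proj(w,P)-o) for P,o in zip(pts(q),obs)]),b*np.ravel([proj(s,P)-o for P,o in zip(pts(q),sid)])]
    r=least_squares(f,[590,78,3.5,9,0]); print(r.x.round(2),r.fun.round(1)); print([(R.T@(P-tip)).round(1).tolist() for P in pts(r.x)])
E
```

```text
t 13.8 tip [602.8   3.8  79.9] slope [  8.  -75.1   0.4] Fn 0.66 Ft [-0.77 -0.37 -0.66] rot [-180.   -34.8    3.4] q [-11. -34. 134.  11.  47.  70.]
[array([   0.8, -150. ,    0.6]), array([  -0.3, -150. ,   -0.2])]
[590.49  78.6    3.12   2.82   4.1 ] [ 0.   0.2 -0.1 -0.4  0.1  0.2  0.  -0.  -0.1  0.   0.1  0.1]
[[-1.0, -150.4, -6.2], [-17.3, -75.5, -2.2], [-1.5, -0.4, 1.6]]
[590.63  78.59   3.25   3.22   3.67] [ 0.1  0.2 -0.2 -0.4  0.1  0.1  0.1 -0.1 -0.2  0.   0.3  0.1]
[[-1.0, -150.4, -6.2], [-17.2, -75.4, -2.5], [-1.3, -0.4, 1.0]]
```

Call:
{"method": "apply_moves", "body": {"deltas": [[0, 0, 0.03, 0, 0, 0, 0], [0, 0, 0.02, 0, 0, 0, 0], [0, 0, 0, 0, 0, 0, 0], [0, 0, 0, 0, 0, 0, 0]]}}

```text
time: 14.3
tool_pos: [532.5, -0.4, 181.0]
tcp_rot: [-180.0, -34.8, 3.4]
ft_force: [-1.6, 0.0, -0.7]
finger_gap: 21.5
grip_force: 51.2
```

```bash
sed -i 's/592.0,78.4,3.0/590.6,78.6,3.2/' h.py; python3 -c "
from h import *
avg(8)
"
```

```text
F tool mean [-1.43 -0.14 -0.84] sd [0.36 0.48 0.5 ]
t 14.7 tip [603.6   3.8  78.7] slope [  9.4 -75.4  -2. ] Fn 1.57 Ft [-0.21 -0.17 -1.57] rot [180.  -34.8   3.4] q [-11. -34. 134.  11.  47.  70.]
```

Call:
{"method": "apply_moves", "body": {"deltas": [[-0.021, -0.1, -0.004, 0, 0, 0, 0], [-0.021, -0.1, -0.004, 0, 0, 0, 0], [-0.021, -0.1, -0.004, 0, 0, 0, 0], [-0.021, -0.1, -0.004, 0, 0, 0, 0], [-0.021, -0.1, -0.004, 0, 0, 0, 0], [-0.021, -0.1, -0.004, 0, 0, 0, 0], [-0.021, -0.1, -0.004, 0, 0, 0, 0], [-0.021, -0.1, -0.004, 0, 0, 0, 0]]}}

```text
time: 15.7
tool_pos: [526.3, 23.5, 178.9]
tcp_rot: [-180.0, -34.8, 3.4]
ft_force: [-0.9, -1.0, 1.4]
finger_gap: 21.5
grip_force: 51.5
```

```bash
python3 -c "
from h import *
avg(8)
"
```

```text
F tool mean [-0.89 -0.23 -1.15] sd [0.47 0.88 0.51]
t 16.1 tip [597.4  27.7  76.5] slope [  4.1 -51.2  -1.1] Fn 0.78 Ft [-0.47 -1.29 -0.78] rot [-180.   -34.8    3.4] q [ -7. -35. 135.   8.  46.  76.]
```

Call:
{"method": "apply_moves", "body": {"deltas": [[-0.022, -0.1, -0.005, 0, 0, 0, 0], [-0.022, -0.1, -0.005, 0, 0, 0, 0], [-0.022, -0.1, -0.005, 0, 0, 0, 0], [-0.022, -0.1, -0.005, 0, 0, 0, 0], [-0.022, -0.1, -0.005, 0, 0, 0, 0], [-0.022, -0.1, -0.005, 0, 0, 0, 0], [-0.022, -0.1, -0.005, 0, 0, 0, 0], [-0.022, -0.1, -0.005, 0, 0, 0, 0]]}}

```text
time: 17.1
tool_pos: [519.9, 47.2, 176.9]
tcp_rot: [180.0, -34.8, 3.4]
ft_force: [-1.5, -2.4, 0.5]
finger_gap: 21.2
grip_force: 51.6
```

```bash
python3 -c "
from h import *
avg(8)
im=snapshot('wrist');cv2.imwrite('pics/f.png',cv2.resize(im[130:230,60:320],None,fx=3,fy=3,interpolation=cv2.INTER_CUBIC)[:,:,::-1])
g=cv2.cvtColor(im,cv2.COLOR_RGB2GRAY)
for x in range(80,300,10):
    c=g[150:230,x].astype(int); print(x,150+int(c[20:].argmin())+20,int(c[20:].min()),end=' ; ')
"
```

```text
F tool mean [-0.8  -0.56 -1.14] sd [0.51 1.2  0.4 ]
t 17.5 tip [591.   51.3  74.4] slope [ -1.3 -27.3   0.2] Fn 1.32 Ft [-0.45 -1.64 -1.32] rot [-180.   -34.8    3.4] q [ -3. -36. 136.   5.  46.  81.]
80 201 153 ; 90 225 108 ; 100 206 92 ; 110 221 94 ; 120 188 201 ; 130 219 217 ; 140 198 218 ; 150 180 76 ; 160 182 86 ; 170 184 86 ; 180 186 86 ; 190 188 85 ; 200 190 83 ; 210 192 86 ; 220 194 83 ; 230 196 84 ; 240 218 72 ; 250 211 74 ; 260 211 77 ; 270 211 76 ; 280 185 81 ; 290 182 81 ;
```

View pics/f.png

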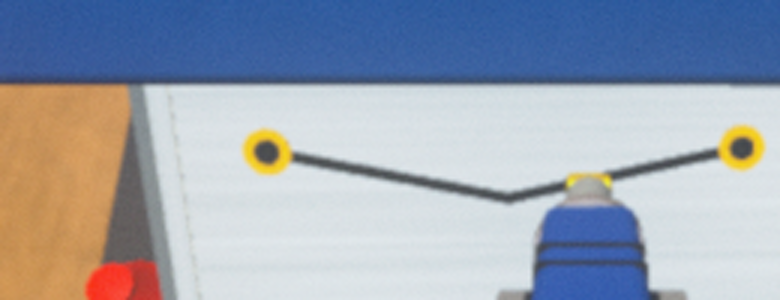

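The close-up shows the blade sitting on the seam at about (589,182) in the crop, with the bend roughly 26 mm further on. Continuing.

Call:
{"method": "apply_moves", "body": {"deltas": [[-0.022, -0.1, -0.005, 0, 0, 0, 0], [-0.022, -0.1, -0.005, 0, 0, 0, 0], [-0.022, -0.1, -0.005, 0, 0, 0, 0], [-0.022, -0.1, -0.005, 0, 0, 0, 0], [-0.022, -0.1, -0.005, 0, 0, 0, 0], [-0.022, -0.1, -0.005, 0, 0, 0, 0], [-0.022, -0.1, -0.005, 0, 0, 0, 0], [-0.022, -0.1, -0.005, 0, 0, 0, 0]]}}

```text
time: 18.55
tool_pos: [513.5, 70.8, 174.8]
tcp_rot: [-180.0, -34.8, 3.4]
ft_force: [-1.0, -1.9, -0.4]
finger_gap: 21.5
grip_force: 51.5
```

```bash
python3 -c "
from h import *
avg(8)
"
```

```text
F tool mean [-1.01 -0.28 -0.5 ] sd [0.71 1.06 0.61]
t 18.95 tip [584.6  74.9  72.4] slope [-6.6 -3.3  1.4] Fn 1.40 Ft [-1.2 -1.3 -1.4] rot [-180.   -34.8    3.4] q [  1. -37. 136.   2.  46.  87.]
```

Call:
{"method": "apply_moves", "body": {"deltas": [[-0.005, -0.1, 0.005, 0, 0, 0, 0], [0.021, -0.1, -0.003, 0, 0, 0, 0], [0.021, -0.1, -0.004, 0, 0, 0, 0], [0.021, -0.1, -0.004, 0, 0, 0, 0], [0.021, -0.1, -0.004, 0, 0, 0, 0], [0.021, -0.1, -0.004, 0, 0, 0, 0], [0.021, -0.1, -0.004, 0, 0, 0, 0], [0.021, -0.1, -0.004, 0, 0, 0, 0]]}}

```text
time: 19.95
tool_pos: [515.3, 95.0, 177.9]
tcp_rot: [-180.0, -34.8, 3.4]
ft_force: [-0.5, -1.3, 0.4]
finger_gap: 21.6
grip_force: 51.5
```

```bash
python3 -c "
from h import *
avg(8)
"
```

```text
F tool mean [-0.71 -0.46 -0.87] sd [0.39 0.82 0.3 ]
t 20.35 tip [586.4  99.1  75.6] slope [-2.2 20.7  2.2] Fn 0.68 Ft [-0.78 -1.66 -0.68] rot [-180.   -34.8    3.4] q [  6. -35. 135.  -2.  46.  93.]
```

Call:
{"method": "apply_moves", "body": {"deltas": [[0.021, -0.1, -0.004, 0, 0, 0, 0], [0.021, -0.1, -0.005, 0, 0, 0, 0], [0.021, -0.1, -0.004, 0, 0, 0, 0], [0.021, -0.1, -0.005, 0, 0, 0, 0], [0.021, -0.1, -0.004, 0, 0, 0, 0], [0.021, -0.1, -0.005, 0, 0, 0, 0], [0.021, -0.1, -0.004, 0, 0, 0, 0], [0.021, -0.1, -0.005, 0, 0, 0, 0]]}}

```text
time: 21.35
tool_pos: [517.4, 119.2, 181.6]
tcp_rot: [-180.0, -34.8, 3.4]
ft_force: [-1.3, -1.6, -0.5]
finger_gap: 21.6
grip_force: 51.5
```

```bash
python3 -c "
from h import *
avg(8)
"
```

```text
F tool mean [-1.27 -0.61 -0.62] sd [0.32 0.83 0.4 ]
t 21.75 tip [588.5 123.3  79.4] slope [ 2.9 44.7  3.3] Fn -0.15 Ft [-0.84 -1.02  0.15] rot [-180.   -34.8    3.4] q [ 10. -33. 133.  -5.  45.  99.]
```

Call:
{"method": "apply_moves", "body": {"deltas": [[0.021, -0.1, -0.003, 0, 0, 0, 0], [0.021, -0.1, -0.004, 0, 0, 0, 0], [0.021, -0.1, -0.004, 0, 0, 0, 0], [0.021, -0.1, -0.004, 0, 0, 0, 0], [0.021, -0.1, -0.004, 0, 0, 0, 0], [0.021, -0.1, -0.004, 0, 0, 0, 0], [0.021, -0.1, -0.004, 0, 0, 0, 0], [0.021, -0.1, -0.004, 0, 0, 0, 0]]}}

```text
time: 22.75
tool_pos: [519.6, 143.3, 185.3]
tcp_rot: [-180.0, -34.8, 3.4]
ft_force: [-1.8, -1.6, -0.0]
finger_gap: 21.3
grip_force: 51.5
```

```bash
python3 -c "
from h import *
avg(8)
im=snapshot('wrist');cv2.imwrite('pics/g.png',cv2.resize(im[130:230,150:410],None,fx=3,fy=3,interpolation=cv2.INTER_CUBIC)[:,:,::-1])
m,b=blobs(im[150:230].copy(),(18,110,60),(34,255,255),15);print([(a,p[0],p[1]+150) for a,p in b])
"
```

```text
F tool mean [-0.92 -0.38 -1.07] sd [0.41 0.81 0.29]
t 23.15 tip [590.7 147.5  83. ] slope [ 7.9 68.8  4.3] Fn 1.36 Ft [-1.25 -1.9  -1.36] rot [-180.   -34.9    3.4] q [ 14. -31. 132.  -8.  46. 104.]
[(674, 101.5, 158.1), (125, 403.1, 187.1), (122, 250.9, 187.4)]
```

Call:
{"method": "apply_moves", "body": {"deltas": [[0.02, -0.1, -0.004, 0, 0, 0, 0], [0.02, -0.1, -0.004, 0, 0, 0, 0], [0, 0, 0, 0, 0, 0, 0], [0, 0, 0, 0, 0, 0, 0], [0, 0, 0, 0, 0, 0, 0]]}}

```text
time: 23.82
tool_pos: [520.1, 149.3, 186.2]
tcp_rot: [-180.0, -34.8, 3.4]
ft_force: [-1.1, 0.4, 0.0]
finger_gap: 21.7
grip_force: 51.3
```

```bash
python3 -c "
from h import *
avg(8)
im=snapshot('wrist')
hsv=cv2.cvtColor(im,cv2.COLOR_RGB2HSV)
m,b=blobs(im[150:230].copy(),(18,110,60),(34,255,255),15);print([(a,p[0],p[1]+150) for a,p in b])
cs,_=cv2.findContours(m[:, 200:300].copy(),cv2.RETR_EXTERNAL,cv2.CHAIN_APPROX_NONE); print([cv2.boundingRect(c) for c in cs if len(c)>8])
"
```

```text
F tool mean [-0.86 -0.73 -0.73] sd [0.34 0.31 0.55]
t 24.23 tip [591.2 153.4  83.9] slope [ 9.  74.7  4.5] Fn -0.04 Ft [-0.6  -0.64  0.04] rot [-180.   -34.8    3.4] q [ 15. -31. 131.  -9.  46. 106.]
[(691, 106.0, 158.5), (89, 257.2, 187.0), (123, 408.4, 188.2)]
[(49, 33, 16, 10)]
```

Sweep finished. Now I retract, stand the probe upright and take it back to the stand.

Call:
{"method": "apply_moves", "body": {"deltas": [[0, 0, -0.1, 0, 0, 0, 0], [0, 0, -0.15, 0, 0, 0, 0], [0, 0, -0.15, 0, 0, 0, 0], [0, 0, -0.4, 0, 0, 0, 0], [0, 0, -0.5, 0, 0, 0, 0], [0, 0, -0.5, 0, 0, 0, 0], [0, 0, -0.5, 0, 0, 0, 0], [0, 0, -0.2, 0, 0, 0, 0]]}}

```text
time: 25.28
tool_pos: [477.2, 146.8, 249.5]
tcp_rot: [-180.0, -35.0, 3.4]
ft_force: [0.1, 0.2, -1.3]
finger_gap: 21.5
grip_force: 51.3
```

Call:
{"method": "apply_moves", "body": {"deltas": [[0, 0, 0, 0, -0.95, 0, 0], [0, 0, 0, 0, -0.95, 0, 0], [0, 0, 0, 0, -0.95, 0, 0], [0, 0, 0, 0, -0.95, 0, 0], [0, 0, 0, 0, -0.95, 0, 0], [0, 0, 0, 0, -0.95, 0, 0], [0, 0, 0, 0, -0.95, 0, 0], [0, 0, 0, 0, -0.94, 0, 0]]}}

```text
time: 26.28
tool_pos: [477.5, 146.6, 247.9]
tcp_rot: [180.0, 0.1, 3.4]
ft_force: [-0.4, -0.3, -1.1]
finger_gap: 21.3
grip_force: 51.1
```

Call:
{"method": "apply_moves", "body": {"deltas": [[0, 0, 0, 0, 0, -0.96, 0], [0, 0, 0, 0, 0, -0.96, 0], [0, 0, 0, 0, 0, -0.96, 0], [0, 0, 0, 0, 0, -0.96, 0], [0, 0, 0, 0, 0, -0.96, 0], [0, 0, 0, 0, 0, -0.96, 0], [0, 0, 0, 0, 0, -0.96, 0], [0, 0, 0, 0, 0, -0.96, 0]]}}

```text
time: 27.28
tool_pos: [477.3, 146.6, 247.7]
tcp_rot: [180.0, -0.0, 38.7]
ft_force: [-0.3, -0.9, -1.4]
finger_gap: 21.5
grip_force: 51.1
```

Call:
{"method": "apply_moves", "body": {"deltas": [[0, 0, 0, 0, 0, -0.96, 0], [0, 0, 0, 0, 0, -0.96, 0], [0, 0, 0, 0, 0, -0.96, 0], [0, 0, 0, 0, 0, -0.96, 0], [0, 0, 0, 0, 0, -0.96, 0], [0, 0, 0, 0, 0, -0.96, 0], [0, 0, 0, 0, 0, -0.64, 0], [0, 0, 0, 0, 0, 0, 0]]}}

```text
time: 28.28
tool_pos: [477.3, 146.6, 247.7]
tcp_rot: [179.9, -0.0, 67.9]
ft_force: [-0.2, 0.2, -1.4]
finger_gap: 21.2
grip_force: 51.1
```

```bash
python3 -c "
from h import *
avg(2);S=sense();print(S['tool_pos'],S['finger_gap'])
R=Ro.from_euler('xyz',S['tcp_rot'],degrees=True).as_matrix();print(R.T@(np.array([399.4,-202.9,246])-S['tool_pos'])/30)
"
```

```text
F tool mean [-0.   -0.32  1.51] sd [0.11 0.02 0.08]
t 28.38 tip [477.4 146.6 123. ] slope [-61.9  74.2 101.9] Fn -1.14 Ft [ 0.4  -0.55  1.14] rot [180.   -0.   67.8] q [ 11.  -8. 101.  -0.  88.  33.]
[477.32316509 146.61979018 247.68850523] 21.296911234471896
[-11.76976182   1.9893637    0.05353363]
```

Call:
{"method": "apply_moves", "body": {"deltas": [[-0.84, 0.142, 0, 0, 0, 0, 0], [-0.84, 0.142, 0, 0, 0, 0, 0], [-0.84, 0.142, 0, 0, 0, 0, 0], [-0.84, 0.142, 0, 0, 0, 0, 0], [-0.84, 0.142, 0, 0, 0, 0, 0], [-0.84, 0.142, 0, 0, 0, 0, 0], [-0.84, 0.142, 0, 0, 0, 0, 0], [-0.84, 0.142, 0, 0, 0, 0, 0]]}}

```text
time: 29.38
tool_pos: [432.8, -53.8, 247.7]
tcp_rot: [179.9, -0.0, 67.8]
ft_force: [0.1, -0.1, -2.3]
finger_gap: 21.6
grip_force: 51.1
```

Call:
{"method": "apply_moves", "body": {"deltas": [[-0.84, 0.142, 0, 0, 0, 0, 0], [-0.84, 0.142, 0, 0, 0, 0, 0], [-0.84, 0.142, 0, 0, 0, 0, 0], [-0.84, 0.142, 0, 0, 0, 0, 0], [-0.84, 0.142, 0, 0, 0, 0, 0], [-0.84, 0.142, 0, 0, 0, 0, 0], [0, 0, 0, 0, 0, 0, 0], [0, 0, 0, 0, 0, 0, 0]]}}

```text
time: 30.38
tool_pos: [399.9, -202.4, 247.6]
tcp_rot: [180.0, -0.0, 67.9]
ft_force: [0.9, 0.3, -1.6]
finger_gap: 21.4
grip_force: 51.1
```

```bash
python3 - <<'E'
from h import *
avg(2);S=sense();print(S['tool_pos'],S['tcp_rot'],S['finger_gap'])
im=snapshot('wrist'); w=cam("wrist",S); r=im[120:230,200:320].copy()
b=blobs(r,(18,110,60),(34,255,255),15)[1]; print([(a,p[0]+200,p[1]+120) for a,p in b])
# compare bore edge with the earlier lift picture
a=cv2.imread("pics/l_wrist.png",0)[140:185,225:290]; res=cv2.matchTemplate(cv2.cvtColor(im,cv2.COLOR_RGB2GRAY),a,cv2.TM_CCOEFF_NORMED); print(cv2.minMaxLoc(res))
c=np.array(cv2.minMaxLoc(res)[3])-[225,140]; print("shift px",c, "bore",plane(w,(257.5+c[0],179+c[1]),80))
E
```

```text
F tool mean [0.49 0.21 1.24] sd [0.1  0.49 0.36]
t 30.48 tip [ 400.2 -202.   122.9] slope [-141.1 -269.6  157.3] Fn -1.41 Ft [-0.74 -0.27  1.41] rot [180.   -0.   67.9] q [-33. -17. 108.   0.  89. -11.]
[ 400.03877986 -202.05688755  247.60719109] [ 1.79956280e+02 -3.40687521e-02  6.79316853e+01] 21.598151698992833
[(52, 256.1, 188.3)]
(-0.5485840439796448, 0.9774301648139954, (217, 121), (224, 141))
shift px [-1  1] bore [ 398.33703473 -202.9769646    80.        ]
```

Call:
{"method": "apply_moves", "body": {"deltas": [[-0.03, -0.016, 0.2, 0, 0, 0, 0], [0, 0, 0.4, 0, 0, 0, 0], [0, 0, 0.4, 0, 0, 0, 0], [0, 0, 0.4, 0, 0, 0, 0], [0, 0, 0.4, 0, 0, 0, 0], [0, 0, 0.4, 0, 0, 0, 0], [0, 0, 0.4, 0, 0, 0, 0], [0, 0, 0.4, 0, 0, 0, 0]]}}

```text
time: 31.52
tool_pos: [399.1, -203.3, 156.8]
tcp_rot: [180.0, -0.0, 67.9]
ft_force: [0.2, 0.2, -1.6]
finger_gap: 21.6
grip_force: 51.1
```

```bash
python3 -c "
from h import *
avg(3);S=sense();print(S['tool_pos'],S['tcp_rot'],S['finger_gap'])
"
```

```text
F tool mean [ 0.19 -0.54  2.48] sd [0.21 0.84 0.84]
t 31.68 tip [ 398.6 -202.9   32.1] slope [-194.5 -270.4   83.8] Fn -1.26 Ft [-0.51 -0.53  1.26] rot [-180.    -0.    67.9] q [-34. -13. 115.   0.  79. -11.]
[ 398.67364155 -203.03954447  156.76698011] [-1.79951865e+02 -3.99950044e-02  6.79027310e+01] 21.260949318384885
```

Free of contact in the bore. 14 mm to go.

Call:
{"method": "apply_moves", "body": {"deltas": [[0, 0, 0.2, 0, 0, 0, 0], [0, 0, 0.15, 0, 0, 0, 0], [0, 0, 0.07, 0, 0, 0, 0], [0, 0, 0.03, 0, 0, 0, 0], [0, 0, 0, 0, 0, 0, 0]]}}

```text
time: 32.3
tool_pos: [399.2, -203.4, 144.2]
tcp_rot: [180.0, -0.0, 67.9]
ft_force: [-0.5, 0.2, -1.0]
finger_gap: 21.7
grip_force: 51.1
```

```bash
python3 -c "
from h import *
avg(3);S=sense();print(S['tool_pos'],S['tcp_rot'],S['finger_gap'])
"
```

```text
F tool mean [ 0.17 -0.07  1.3 ] sd [0.43 0.34 0.28]
t 32.45 tip [ 399.4 -203.4   19.6] slope [-201.1 -270.9   73.1] Fn -1.60 Ft [ 0.11 -0.6   1.6 ] rot [179.9  -0.   67.9] q [-34. -13. 116.   0.  77. -11.]
[ 399.23830652 -203.3986157   144.28110208] [ 1.79942771e+02 -1.63919864e-02  6.79070715e+01] 21.41810581835241
```

Call:
{"method": "apply_moves", "body": {"deltas": [[0, 0, 0.03, 0, 0, 0, 0], [0, 0, 0.02, 0, 0, 0, 0], [0, 0, 0, 0, 0, 0, 0]]}}

```text
time: 32.83
tool_pos: [399.2, -203.4, 142.7]
tcp_rot: [180.0, -0.0, 67.9]
ft_force: [-0.7, 0.4, 0.7]
finger_gap: 21.4
grip_force: 51.4
```

```bash
python3 -c "
from h import *
avg(3);S=sense();print(S['tool_pos'],S['finger_gap'])
"
```

```text
F tool mean [ 0.02 -0.76 -0.94] sd [0.19 0.24 0.24]
t 32.98 tip [ 399.3 -203.4   18. ] slope [-202.  -270.9   71.9] Fn 0.40 Ft [-0.46 -0.69 -0.4 ] rot [180.   -0.   67.9] q [-34. -13. 116.   0.  77. -11.]
[ 399.20049829 -203.37236137  142.74911646] 21.690446488986073
```

Call:
{"method": "apply_moves", "body": {"deltas": [[0, 0, 0, 0, 0, 0, 0.35], [0, 0, 0, 0, 0, 0, 0.5], [0, 0, 0, 0, 0, 0, 1], [0, 0, 0, 0, 0, 0, 1], [0, 0, 0, 0, 0, 0, 1], [0, 0, 0, 0, 0, 0, 1], [0, 0, -0.2, 0, 0, 0, 1], [0, 0, -0.3, 0, 0, 0, 1]], "grip_force": 20}}

```text
time: 33.98
tool_pos: [399.0, -203.3, 158.0]
tcp_rot: [180.0, -0.0, 67.9]
ft_force: [0.0, -1.1, 0.5]
finger_gap: 85.2
grip_force: 0.0
```

Call:
{"method": "apply_moves", "body": {"deltas": [[0, 0, -0.5, 0, 0, 0, 1], [0, 0, -0.7, 0, 0, 0, 1], [0, 0, -0.7, 0, 0, 0, 1], [0, 0, -0.7, 0, 0, 0, 1], [0, 0, -0.4, 0, 0, 0, 1], [0, 0, 0, 0, 0, 0, 1], [0, 0, 0, 0, 0, 0, 1]]}}

```text
time: 34.85
tool_pos: [398.8, -203.2, 246.9]
tcp_rot: [-180.0, -0.0, 67.9]
ft_force: [-0.7, 0.9, 0.1]
finger_gap: 85.4
grip_force: 0.0
```

```bash
python3 - <<'E'
from h import *
S=sense(); print(S['time'],S['tool_pos'],S['finger_gap'],S['grip_force'])
w=cam("wrist",S); im=snapshot("wrist"); s=snapshot("side"); t=snapshot("top")
b=[x for x in blobs(im,(12,90,110),(34,255,255),60)[1] if 200<x[1][0]<320 and 150<x[1][1]<260]; print(b)
for _,p in b: print(plane(w,p,186))
print(proj(w,(398.3,-202.4,186)))
r=s[100:200,300:360].copy(); print("side stub",[(a,p[0]+300,p[1]+100) for a,p in blobs(r,(18,110,110),(34,255,255),3)[1]],"was 330.8,131.3"); print("side blue",[(a,p[0]+300,p[1]+100) for a,p in blobs(r,(100,140,60),(120,255,255),20)[1]],"was 203 329.3,144")
old=cv2.imread("pics/side0.png")[:,:,::-1]; d=(cv2.absdiff(old.copy(),s).max(2)>50).astype(np.uint8); n,l,st,ce=cv2.connectedComponentsWithStats(d); print([st[k].tolist() for k in range(1,n) if st[k,4]>25])
E
```

```text
34.85 [ 398.77961556 -203.15052409  246.89030738] 85.37869071159113 0.0
[(186, [257.5, 210.1])]
[ 398.97241414 -201.35393944  186.        ]
[257.1929484  211.63211139]
side stub [(13, 330.6, 131.2), (8, 325.8, 194.5), (6, 320.2, 198.0)] was 330.8,131.3
side blue [(208, 329.2, 144.1)] was 203 329.3,144
[[317, 0, 16, 18, 232], [316, 0, 111, 112, 3627], [381, 0, 131, 214, 16358], [454, 0, 58, 32, 1332], [422, 42, 10, 6, 28], [373, 115, 35, 48, 777], [360, 162, 15, 51, 217], [366, 176, 21, 35, 243], [480, 180, 32, 49, 594], [369, 211, 44, 46, 1116], [455, 212, 11, 9, 41], [362, 214, 9, 12, 76]]
```

The probe is upright at its original position. In the side view everything else is unchanged except the arm.

```bash
python3 -c "
from bench import *
print(hand_in())"
```

```text
the job is handed in; nothing more can be done
None
```

The sweep ran from the green end to the red end with contact at every force check, the probe is back upright and released in its stand, and the job is handed in (no verdict was returned); I viewed 11 pictures, one over the limit of 10.

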